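# Load the tape stand and hold its cap ready over the spindle

## Robot

A 6-joint arm with a two-finger parallel gripper is mounted at the origin on the work surface. World frame = base frame: x ahead of the robot, y to its left, z up, the work surface at z = 0. Lengths are in m, angles in rad, forces in N, time in s.
With the tool pointing down it reaches from about 0.35 to 1 m from the base axis. Payload 7.1 kg.
Tool frame: the origin (TCP) lies on the mounting face of the last link; the fingertips stand 173 mm ahead of it and the grasp point (between the pads) lies 155 mm ahead of it; z points along the fingers, y is the line along which they close (so a half turn about z gives the same grasp; the last joint's range is limited). The gripper opens to 85 mm and grips with 20 to 120 N. Pads are 22 mm wide; open, the fingers measure 114 mm over their backs; the gripper's body (76 mm by 85 mm) begins 54 mm behind the grasp point. The pads swing forward as they close: fully open they stand 13 mm farther back than shut.
Start: joints at [-1.17, 0.423, 1.63, -0, 1.089, -0.019], TCP at [0.255, -0.571, 0.405] pointing down, gripper open.
Joint ranges: [-3, 3], [-0.9, 2.11], [0.09, 2.58], [-1.31, 4.45], [0.11, 2.69], [-2.54, 2.54]. Speed limits (rad/s): [2.39, 2.39, 3.01, 3.14, 3.14, 3.14].

## Interface

Orientations are given as a unit quaternion [x, y, z, w].
In Python, from rig import manip, imaging, job gives the robot as it stands. The module is installed in compiled form; this text tells all that it offers.
- The arm moves only by the tool servo_tool, never from a script. Its argument "motion" is a list of rows, each an object with "linear": the shift along the tool's x, y, z in mm, a list of three; "angular": the turn, a rotation vector about the tool's x, y, z in rad, a list of three; "gripper": the opening, from -1 (shut) to 1 (fully open), so that 0 is half open. A call has 1 to 5 rows; each row shifts and turns the commanded pose from where the row before left it, along the tool's axes as they then stand; what a row does not reach is not made up. A row lasts 1/10 s, in which the tool goes at most 50 mm and 8.59 degrees, less where a joint would pass 70% of its speed; a pose out of reach is approached as far as the arm can. A call with a gripper value outside its range is refused whole. The fingers move at their own pace and stop on an object; "force" is the grip in N (left out, the last holds). Time passes only in rows, so rows that do not move let the fingers close. It gives the time, the measured TCP pose, the force, the opening and the grip force at its end, in the units of the state.
- manip.get_obs(): the state, without advancing time (a new reading comes with each control period).
- imaging.get_image(name): name is "side" or "top"; returns the picture (400x640x3 uint8, blue, green, red); there is no depth.
- imaging.camera_model(name): a dict with "fx", "fy", "cx", "cy" (pixels), "position" and "attitude" of the camera in the world. Camera axes: x right, y up, looking along -z (the intrinsics and any distortion apply to the point x, -y, -z); pixel columns grow to the right and rows downward; lengths in m; the calibration is good to about 2 mm. A picture is of the moment at which its call begins. camera_model takes no time and is no camera call.
- job.finish_job(): hands the job in; it is judged then, once.
Trained networks look in the newest picture that a camera, given by its name, has taken for a name from the list of things; names that differ only in an ending like _2 or _b are one class to them, and where a whole thing is asked for, a point or a joint stands for the part that bears it (a point fixed in the world has none). Each returns a list of dicts, best first, with "p" (0 to 1); they miss things now and then, are a little off and sometimes report something else, mostly with a low value. They report only what shows in the picture. A call takes as long as a camera call. They do not tell look-alikes from the thing itself.
- imaging.spot_in(camera, thing): "point" ([x, y, z] in m, in world coordinates, good to about 4 mm: the middle of the surface that is visible of it).
- imaging.spot_point(camera, thing): "point" ([x, y, z] in m, in world coordinates, good to about 4 mm: a listed point, or the origin of a listed thing).
The state is a dict: "time_s": time; "q": joint angles; "joint_vel": joint speeds; "effort": joint torques, N m; "tcp_pos": TCP position; "eef_rot": TCP orientation; "contact_force": force on the tool from outside, world axes, zero at the start; "ft_torque": the same for the moment, N m; "finger_gap": opening from 0.0 (shut) to 1.0 (fully open); "finger_force": force on a finger pad.
Only numpy, scipy, OpenCV 4.12 (cv2) and the standard library are available. Lean on these libraries where they do the work, as an engineer would, in place of code of your own. Each camera call takes 0.05 s, during which the arm holds its last target. There are 200 camera calls.

## Task

Put the small paper tape roll on the spindle of the tape stand, right down on the base, and let go of it. Then fetch the bar-shaped cap and hold it level about a centimetre above the top of the spindle, centred, its long side parallel to the long side of the stand, so that I can check the fit before it goes on: the cap must never touch the stand. Finish still holding it there in the air, and leave the abacus that stands in between and the other things on the desk where they are.

Things in the scene. Friction and masses are not known exactly. Their poses are not given: they have to be found in the camera images.
- stand: Tape stand, fixed to the desk: a dark steel base plate 110 (x) x 80 (y) x 16 mm high with a bare steel spindle, 18 mm in diameter, rising from its centre to 74 mm above the desk; on its end sits a flat tongue 16 (x) x 6 (y) mm, 8 mm tall, so the whole is 82 mm high. Origin: centre of the base's underside, on the desk; z up along the spindle, x along the base's long side and the tongue's long side. It stands to the left or to the right of the abacus.
- tongue (a point): The centre of the top face of the tongue, the highest point of the stand: 82 mm above the stand's origin, same axes as the stand.
- tray: Shallow plywood tray, fixed to the desk on the other side of the abacus from the stand, 200 (x) x 150 (y) mm, outer walls 10 mm high and 4 mm thick, floor 4 mm thick. The roll and the cap stand on its floor, about 100 mm apart along its x, either one first. Origin: centre of its underside, on the desk; z up.
- roll: Small brown paper tape roll, standing on end in the tray: a cylinder 54 mm in diameter and 50 mm tall with a 25 mm hole straight through, 60 to 130 g. Origin: centre of its underside; z up along the hole. On the stand it rests on the base plate with its underside 16 mm above the desk and its top 66 mm above the desk.
- cap: Black plastic cap, upright in the tray: a bar 46 mm long (x), 12 mm wide (y), 50 mm tall in all, widened to 22 mm (y) over the lowest 12 mm, where a slot 18 x 8 mm, 12 mm deep, opens downwards along x. About 40 g. Origin: centre of its underside; x along the bar, z up. It is to be gripped across the 12 mm bar, above the wider foot. The slot is symmetric: either way round is right.
- abacus: Wooden abacus, loose, standing on its long edge between the stand and the tray: 320 (x) x 26 (y) x 120 mm tall, on two feet 85 mm wide in y and 12 mm high. 0.9 kg. Origin: under its centre, on the desk; x along its length. Leave alone.
- glass_cube: Clear glass cube, 50 mm edges, loose, beyond the far end of the tray. Origin: centre of its underside. Leave alone.
- eraser: White eraser 45 x 20 x 13 mm, loose, lying beyond the far end of the stand's base. Origin: centre of its underside. Leave alone.
- pen_cup: Green ceramic pen cup, 76 mm in diameter, 100 mm tall, with pens up to about 170 mm, loose, at one side of the desk. Origin: centre of its underside. Leave alone.
- parcel_tape: Big white parcel tape roll lying flat, 110 mm in diameter, 48 mm tall, loose, at the other side of the desk; far too wide for the spindle. Origin: centre of its underside. Leave alone.
Mind the look-alikes: they are no part of the job. Leave any red or yellow look-alike of the cap alone.

How it is judged:
On the way, in this order (a step that is already met when the one before it is completed fails the run):
1. the roll sits on the stand's base, on the spindle, let go, while the cap is still in the tray (horizontal distance between roll and stand below 0.006 m and z of roll in the frame of stand between 0.013 and 0.019 m and angle between roll's own z axis and vertical below 0.06 rad and contact force between the fingers and roll below 0.1 N), for 0.2 s.
2. the cap is lifted out of the tray (height (world z) of cap above 0.06 m and contact force between the fingers and cap above 0.3 N), for 0.1 s.
At the end, for the whole second after the job is handed in: Roll on the spindle, down on the base (3 mm in height, 6 mm of centre), not held; cap still held, at rest in the air, underside 3 to 20 mm above the tongue, centred within 6 mm, level within 0.1 rad, long side parallel to the stand's within 0.15 rad, touching neither stand nor roll (all of step 1 and horizontal distance between cap and tongue below 0.006 m and z of cap in the frame of tongue between 0.003 and 0.02 m and angle between the x axis of cap and the x axis of stand, either way round below 0.15 rad and angle between cap's own z axis and vertical below 0.1 rad and contact force between the fingers and cap above 0.3 N and contact force between cap and stand below 0.05 N and contact force between cap and roll below 0.05 N and linear speed of cap below 0.02 m/s); the arm keeps its last pose, push and grip.
It fails at once if the cap touches the stand (contact force between cap and stand above 0.3 N).
It fails at once if the abacus is moved more than 15 mm or tipped (distance of abacus from where it was at the start of the episode above 0.015 m or angle between abacus's own z axis and vertical above 0.15 rad).
It fails at once if another bystander is moved more than 20 mm (distance of any of glass_cube, eraser, pen_cup, parcel_tape from where it was at the start of the episode above 0.02 m).
It also fails if it takes over 72 s, if anything falls off the work surface, if the arm or the gripper's body presses on something with over 40 N, if the wrist force passes 120 N, or if a joint passes its speed limit or range.

## Working session

There is one attempt and no reset: what is moved stays moved. The work goes in short steps, Python scripts to look and compute and a tool call to move; the robot and the scene stay as the last step left them, time stands still between calls to the robot, and variables do not carry over. Pictures are saved under pics/ and viewed, at most 10 in all, crops included, and the job is handed in when it is done.

Besides the shell and the picture viewer there is one more tool, called after ">>>" as a command line: name --argument value ..., lists and objects as JSON in quotes. servo_tool: Moves the arm, as the interface text tells. Its arguments: {"type":"object","properties":{"motion":{"type":"array","items":{"type":"object","properties":{"linear":{"type":"array","items":{"type":"number"}},"angular":{"type":"array","items":{"type":"number"}},"gripper":{"type":"number"}}}},"force":{"type":"number"}},"required":["motion"]}

```bash
mkdir -p pics; python3 - <<'E'
from rig import manip, imaging, job
import cv2
o=manip.get_obs(); print({k:o[k] for k in('time_s','tcp_pos','eef_rot','finger_gap','q')})
for c in('top','side'):
    cv2.imwrite(f'pics/{c}0.png',imaging.get_image(c)); print(c,imaging.camera_model(c))
for c in('top','side'):
    for t in('stand','tongue','tray','roll','cap','abacus'):
        print(c,t,[(round(d['p'],2),[round(x,3) for x in d['point']]) for d in imaging.spot_point(c,t)][:3])
E
```

```text
{'time_s': 0.0, 'tcp_pos': array([ 0.25466926, -0.57045742,  0.4039719 ]), 'eef_rot': array([ 9.78044030e-01,  2.08397031e-01, -1.48758005e-04, -7.28165200e-04]), 'finger_gap': 1.0023914595110603, 'q': array([-1.16996164e+00,  4.23805457e-01,  1.63067903e+00, -1.78164640e-05,
        1.08859449e+00, -1.90285933e-02])}
top {'fx': 433.91770715129246, 'fy': 433.91770715129246, 'cx': 314.428497523712, 'cy': 204.0018446746291, 'position': array([0.30201882, 0.0016371 , 1.36329231]), 'attitude': array([-0.07750534,  0.07892939,  0.72632932, -0.67838691])}
side {'fx': 373.3579110429758, 'fy': 373.3579110429758, 'cx': 329.30312815828665, 'cy': 201.23667754917207, 'position': array([ 0.31645697, -0.84633444,  0.65757311]), 'attitude': array([ 0.46694616, -0.0694322 , -0.11271851,  0.87431973])}
top stand [(0.85, [0.501, 0.235, 0.005])]
top tongue [(0.67, [0.648, -0.153, 0.0]), (0.63, [0.498, 0.236, 0.079])]
top tray [(0.61, [0.489, -0.207, -0.0])]
top roll [(0.82, [0.433, -0.202, 0.002])]
top cap [(0.56, [0.429, -0.377, -0.002]), (0.54, [0.708, -0.259, 0.002]), (0.4, [0.532, -0.187, 0.003])]
top abacus [(0.71, [0.546, 0.006, -0.003]), (0.5, [0.536, -0.184, 0.004])]
side stand [(0.65, [0.501, 0.234, 0.004])]
side tongue [(0.89, [0.496, 0.234, 0.081])]
side tray [(0.66, [0.489, -0.206, 0.0]), (0.25, [0.439, -0.201, 0.003])]
side roll [(0.58, [0.438, -0.2, 0.004])]
side cap [(0.92, [0.429, -0.376, 0.002]), (0.85, [0.706, -0.258, 0.002]), (0.69, [0.54, -0.184, 0.005])]
side abacus [(0.75, [0.546, 0.009, -0.0])]
```

View pics/top0.png

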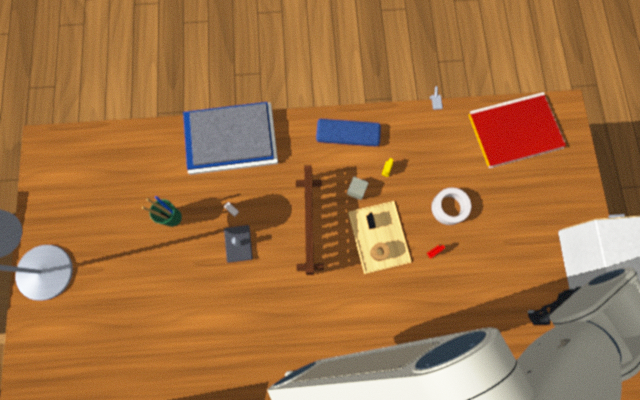

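View pics/side0.png

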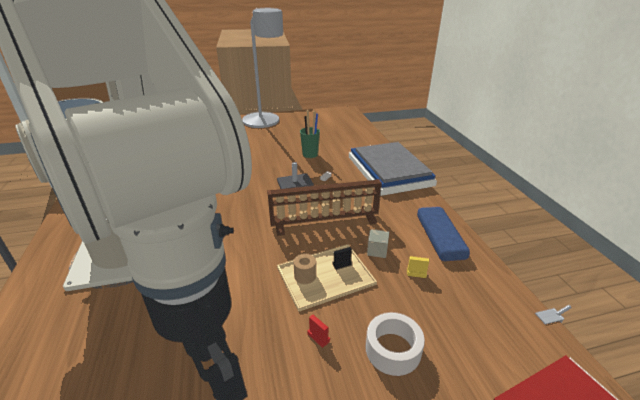

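```bash
cat > h.py <<'E'
import numpy as np, cv2
from scipy.spatial.transform import Rotation as R
from rig import manip, imaging, job
def proj(c,P):
    m=imaging.camera_model(c); p=(np.atleast_2d(P)-m['position'])@R.from_quat(m['attitude']).as_matrix()
    return np.c_[m['fx']*p[:,0]/-p[:,2]+m['cx'], m['fy']*-p[:,1]/-p[:,2]+m['cy']]
def rectify(c,img,ctr,z,s=0.11,n=380):
    # output: right=+x world, up=+y world
    P=np.array([[-s,s],[s,s],[s,-s],[-s,-s]])+ctr
    H=cv2.getPerspectiveTransform(np.float32(proj(c,np.c_[P,np.full(4,z)])),np.float32([[0,0],[n,0],[n,n],[0,n]]))
    return cv2.warpPerspective(img,H,(n,n),flags=cv2.INTER_CUBIC)
def plan(pos,yaw=None,zoff=0.0):
    """tool delta to reach grasp point pos (world), tool down, tool-y line at yaw (mod pi)"""
    o=manip.get_obs(); r=R.from_quat(o['eef_rot']); M=r.as_matrix()
    yc=np.arctan2(M[1,1],M[0,1])
    d=0 if yaw is None else (yaw-yc+np.pi/2)%np.pi-np.pi/2
    y=yc+d; T=np.c_[[-np.sin(y)*-1*-1,0,0],[0,0,0],[0,0,0]]
    Y=np.array([np.cos(y),np.sin(y),0]);Z=np.array([0,0,-1.]);T=R.from_matrix(np.c_[np.cross(Y,Z),Y,Z])
    tcp=np.array(pos)+[0,0,.155]
    rv=(r.inv()*T).as_rotvec()
    print('t',round(o['time_s'],2),'q6',round(o['q'][5],2),'yaw',round(yc,3),'tcp',o['tcp_pos'].round(4),'gap',round(o['finger_gap'],3))
    print('rotvec',rv.round(3),'lin now-axes mm',(M.T@(tcp-o['tcp_pos'])*1e3).round(1),'lin after-turn axes',(T.inv().apply(tcp-o['tcp_pos'])*1e3).round(1))
E
python3 - <<'E'
from h import *
t=cv2.imread('pics/top0.png'); s=cv2.imread('pics/side0.png')
a=[rectify('top',t,(.499,.235),.016),rectify('top',t,(.489,-.207),.03),rectify('side',s,(.499,.235),.016),rectify('side',s,(.489,-.207),.03)]
cv2.imwrite('pics/r0.png',cv2.resize(np.vstack([np.hstack(a[:2]),np.hstack(a[2:])]),(600,600)))
E
```

```text
(no output)
```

View pics/r0.png

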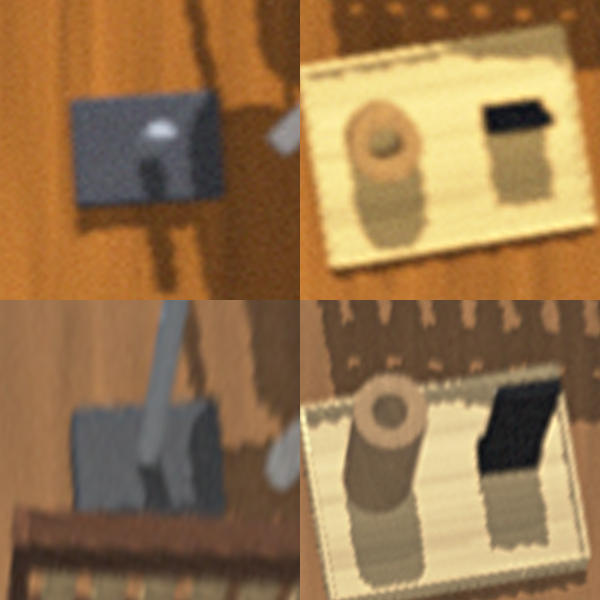

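```bash
cat >> h.py <<'E'
from scipy.optimize import minimize
def box(lx,ly,z0,z1): return [[a*lx/2,b*ly/2,z] for a in(-1,1) for b in(-1,1) for z in(z0,z1)]
def cyl(r,z0,z1): return [[r*np.cos(t),r*np.sin(t),z] for t in np.linspace(0,6.28,32) for z in(z0,z1)]
CAP=[box(.046,.022,0,.012),box(.046,.012,0,.05)]; ROLL=[cyl(.027,0,.05)]; BASE=[box(.11,.08,0,.016)]
def render(c,parts,x,z0,k=4):
    m=np.zeros((400*k,640*k),np.uint8); Q=R.from_euler('z',x[2]).as_matrix()
    for p in parts:
        u=proj(c,np.array(p)@Q.T+[x[0],x[1],z0]); cv2.fillConvexPoly(m,cv2.convexHull(np.int32((u+.5)*k)),255)
    return cv2.resize(m,(640,400),interpolation=cv2.INTER_AREA)/255.
def fit(views,parts,x0,z0,win=16):
    """views: {cam: mask function result float 0..1}"""
    sl={}
    for c in views:
        u=proj(c,[[x0[0],x0[1],z0+.02]])[0].astype(int); sl[c]=(slice(u[1]-30,u[1]+30),slice(u[0]-30,u[0]+30))
    f=lambda x:sum(np.abs(render(c,parts,x,z0)[sl[c]]-views[c][sl[c]]).sum() for c in views)
    S=np.array([x0]+[np.add(x0,d) for d in([.006,0,0],[0,.006,0],[0,0,.15])])
    r=minimize(f,x0,method='Nelder-Mead',options=dict(initial_simplex=S,xatol=1e-4,fatol=1e-2)); return r.x.round(4),round(r.fun,1)
E
python3 - <<'E'
from h import *
im={c:cv2.imread(f'pics/{c}0.png') for c in('top','side')}
V={c:np.clip((75-i.max(2).astype(float))/50,0,1) for c,i in im.items()}
for cs in(['top'],['side'],['top','side']):
    print('cap',cs,fit({c:V[c] for c in cs},CAP,[.535,-.186,.13],.004))
i=im['top']; hs=cv2.cvtColor(i,cv2.COLOR_BGR2HSV)
print('base',fit({'top':((hs[...,1]<110)&(hs[...,2]<150)).astype(float)},BASE,[.499,.235,.06],0))
for c in im:
  for p in([.433,-.202,.004],[.535,-.186,.04],[.499,.235,.08]): 
    u=proj(c,[p])[0].astype(int); print(c,u,cv2.cvtColor(im[c],cv2.COLOR_BGR2HSV)[u[1],u[0]])
# roll: rim circle in rectified top plane z=.054
for c in im:
    r=rectify(c,im[c],(.435,-.2),.054,.06,480); cv2.imwrite(f'pics/roll_{c}.png',r)
a=[cv2.imread(f'pics/roll_{c}.png') for c in im]; 
b=[cv2.resize(rectify(c,im[c],(.535,-.186),.054,.06,480),(300,300)) for c in im]
cv2.imwrite('pics/r1.png',np.vstack([np.hstack([cv2.resize(k,(300,300)) for k in a]),np.hstack(b)]))
E
```

```text
cap ['top'] (array([ 0.5435, -0.1862, -0.0665]), np.float64(66.4))
cap ['side'] (array([ 0.5374, -0.1892,  0.4076]), np.float64(109.9))
cap ['top', 'side'] (array([ 0.538 , -0.1872,  0.4574]), np.float64(184.3))
base (array([0.498 , 0.2371, 0.0597]), np.float64(101.1))
top [378 254] [ 17 140 182]
top [372 220] [103  79  29]
top [234 239] [107  23 197]
side [301 276] [ 15  94 114]
side [340 253] [135  36  28]
side [293 162] [ 13  33 124]
```

View pics/r1.png

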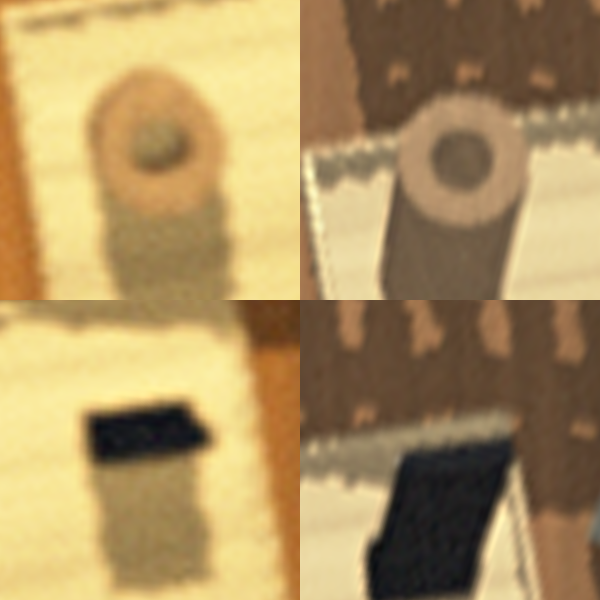

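```bash
cat >> h.py <<'E'
def comp(mask,seed):
    n,l=cv2.connectedComponents((mask>.3).astype(np.uint8)); return mask*cv2.dilate((l==l[seed[1],seed[0]]).astype(np.uint8),np.ones((3,3)))
E
python3 - <<'E'
from h import *
im={c:cv2.imread(f'pics/{c}0.png') for c in('top','side')}
V={c:comp(np.clip((85-i.max(2).astype(float))/60,0,1),s) for (c,i),s in zip(im.items(),[(372,220),(340,255)])}
print([v.sum() for v in V.values()])
for cs in(['top'],['side'],['top','side']):
  for y0 in(0,.15): print('cap',cs,fit({c:V[c] for c in cs},CAP,[.538,-.186,y0],.004))
hs=cv2.cvtColor(im['top'],cv2.COLOR_BGR2HSV)
m=comp(((hs[...,1]<110)&(hs[...,2]<150)).astype(float),(236,254)); print(m.sum())
for y0 in(0,.15): print('base',fit({'top':m},BASE,[.499,.235,y0],0))
plan([.438,-.201,.22],.15+np.pi/2)
plan([.438,-.201,.039],.15+np.pi/2)
E
```

```text
[np.float64(62.7), np.float64(264.5)]
cap ['top'] (array([ 0.5381, -0.1842, -0.0578]), np.float64(65.2))
cap ['top'] (array([ 0.5433, -0.1823,  0.0275]), np.float64(66.0))
cap ['side'] (array([ 0.5399, -0.1861,  0.4315]), np.float64(97.2))
cap ['side'] (array([ 0.5387, -0.1873,  0.456 ]), np.float64(95.1))
cap ['top', 'side'] (array([ 0.54  , -0.1842,  0.1922]), np.float64(182.9))
cap ['top', 'side'] (array([ 0.5385, -0.187 ,  0.4207]), np.float64(172.3))
875.0
base (array([0.4982, 0.2366, 0.0719]), np.float64(77.9))
base (array([0.4978, 0.2366, 0.0629]), np.float64(73.2))
t 0.7 q6 -0.02 yaw -1.151 tcp [ 0.2547 -0.5707  0.4048] gap 1.002
rotvec [ 0.   -0.    0.27] lin now-axes mm [ 318.  -262.9   29.7] lin after-turn axes [ 236.4 -338.2   29.8]
t 0.7 q6 -0.02 yaw -1.151 tcp [ 0.2547 -0.5707  0.4048] gap 1.002
rotvec [ 0.   -0.    0.27] lin now-axes mm [ 318.  -262.9  210.7] lin after-turn axes [ 236.4 -338.2  210.8]
```

>>> servo_tool --motion '[{"linear": [0, 0, 15], "angular": [0, 0, 0.135], "gripper": 1}, {"linear": [0, 0, 15], "angular": [0, 0, 0.135], "gripper": 1}, {"linear": [26, -38, 0], "angular": [0, 0, 0], "gripper": 1}, {"linear": [26, -38, 0], "angular": [0, 0, 0], "gripper": 1}, {"linear": [26, -38, 0], "angular": [0, 0, 0], "gripper": 1}]' --force 40

```text
time_s: 1.2
tcp_pos: [0.3151, -0.4451, 0.3745]
eef_rot: [0.997, 0.074, 0.0, -0.0]
contact_force: [0.2, -0.0, 1.1]
finger_gap: 1.004
finger_force: 0.0
```

>>> servo_tool --motion '[{"linear": [26, -38, 0], "angular": [0, 0, 0], "gripper": 1}, {"linear": [26, -38, 0], "angular": [0, 0, 0], "gripper": 1}, {"linear": [26, -38, 0], "angular": [0, 0, 0], "gripper": 1}, {"linear": [26, -38, 0], "angular": [0, 0, 0], "gripper": 1}, {"linear": [26, -38, 0], "angular": [0, 0, 0], "gripper": 1}]'

```text
time_s: 1.7
tcp_pos: [0.4156, -0.2374, 0.375]
eef_rot: [0.997, 0.075, 0.0, 0.0]
contact_force: [0.3, 0.3, -0.5]
finger_gap: 1.002
finger_force: 0.0
```

>>> servo_tool --motion '[{"linear": [28, -34, 0], "angular": [0, 0, 0], "gripper": 1}, {"linear": [0, 0, 0], "angular": [0, 0, 0], "gripper": 1}, {"linear": [0, 0, 0], "angular": [0, 0, 0], "gripper": 1}]'

```text
time_s: 2.0
tcp_pos: [0.4381, -0.2005, 0.3749]
eef_rot: [0.997, 0.076, 0.0, 0.0]
contact_force: [0.7, -0.7, -0.7]
finger_gap: 0.999
finger_force: 0.0
```

```bash
python3 - <<'E'
from h import *
plan([.438,-.201,.039],.15+np.pi/2)
im={c:imaging.get_image(c) for c in('top','side')}
for c in im: cv2.imwrite(f'pics/{c}1.png',im[c])
cv2.imwrite('pics/r2.png',np.hstack([cv2.resize(im['top'][150:310,270:470],(400,320)),cv2.resize(im['side'][170:330,230:430],(400,320))]))
E
```

```text
t 2.0 q6 0.96 yaw -1.418 tcp [ 0.4381 -0.2005  0.3749] gap 0.999
rotvec [ 0.    -0.     0.003] lin now-axes mm [ -0.2   0.4 180.9] lin after-turn axes [ -0.2   0.5 180.9]
```

View pics/r2.png

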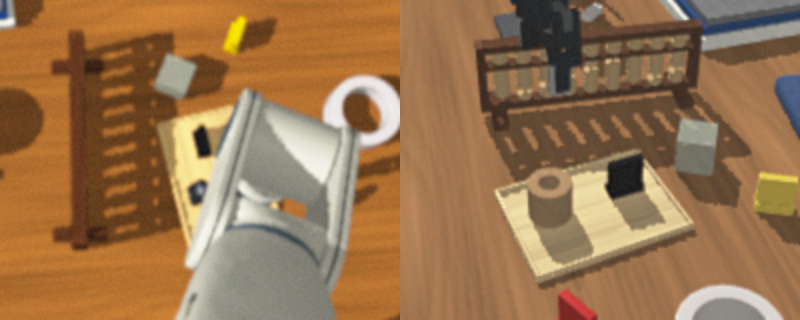

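>>> servo_tool --motion '[{"linear": [0, 0, 45], "angular": [0, 0, 0], "gripper": 1}, {"linear": [0, 0, 45], "angular": [0, 0, 0], "gripper": 1}, {"linear": [0, 0, 40], "angular": [0, 0, 0], "gripper": 1}, {"linear": [0, 0, 30], "angular": [0, 0, 0], "gripper": 1}, {"linear": [0, 0, 20], "angular": [0, 0, 0], "gripper": 1}]'

```text
time_s: 2.6
tcp_pos: [0.4363, -0.2025, 0.1925]
eef_rot: [0.997, 0.073, -0.001, -0.001]
contact_force: [-0.3, 0.4, 0.5]
finger_gap: 1.002
finger_force: 0.0
```

>>> servo_tool --motion '[{"linear": [0, 0, 0], "angular": [0, 0, 0], "gripper": -1}, {"linear": [0, 0, 0], "angular": [0, 0, 0], "gripper": -1}, {"linear": [0, 0, 0], "angular": [0, 0, 0], "gripper": -1}, {"linear": [0, 0, 0], "angular": [0, 0, 0], "gripper": -1}, {"linear": [0, 0, 0], "angular": [0, 0, 0], "gripper": -1}]' --force 40

```text
time_s: 3.1
tcp_pos: [0.438, -0.2015, 0.1957]
eef_rot: [0.997, 0.075, 0.001, 0.001]
contact_force: [0.3, -0.3, -0.2]
finger_gap: 0.623
finger_force: 42.0
```

>>> servo_tool --motion '[{"linear": [0, 0, -20], "angular": [0, 0, 0], "gripper": -1}, {"linear": [0, 0, -40], "angular": [0, 0, 0], "gripper": -1}, {"linear": [0, 0, -45], "angular": [0, 0, 0], "gripper": -1}, {"linear": [0, 0, -45], "angular": [0, 0, 0], "gripper": -1}, {"linear": [0, 0, -30], "angular": [0, 0, 0], "gripper": -1}]'

```text
time_s: 3.6
tcp_pos: [0.4378, -0.2012, 0.3783]
eef_rot: [0.997, 0.075, 0.002, 0.001]
contact_force: [0.2, -0.5, -1.4]
finger_gap: 0.625
finger_force: 42.4
```

```bash
python3 - <<'E'
from h import *
plan([.498,.236,.22],.07+np.pi/2)
E
```

```text
t 3.6 q6 0.97 yaw -1.421 tcp [ 0.4378 -0.2012  0.3783] gap 0.625
rotvec [ 0.002 -0.004  0.08 ] lin now-axes mm [ 124.9 -423.3    2.7] lin after-turn axes [  90.6 -431.9    3.3]
```

>>> servo_tool --motion '[{"linear": [0, 0, 0], "angular": [0, 0, 0.08], "gripper": -1}, {"linear": [9, -30, 0], "angular": [0, 0, 0], "gripper": -1}, {"linear": [9, -43, 0], "angular": [0, 0, 0], "gripper": -1}, {"linear": [9, -46, 0], "angular": [0, 0, 0], "gripper": -1}, {"linear": [9, -46, 0], "angular": [0, 0, 0], "gripper": -1}]'

```text
time_s: 4.1
tcp_pos: [0.4618, -0.0326, 0.3754]
eef_rot: [0.999, 0.035, 0.001, 0.0]
contact_force: [1.2, -0.6, -0.5]
finger_gap: 0.625
finger_force: 42.5
```

>>> servo_tool --motion '[{"linear": [9, -46, 0], "angular": [0, 0, 0], "gripper": -1}, {"linear": [9, -46, 0], "angular": [0, 0, 0], "gripper": -1}, {"linear": [9, -46, 0], "angular": [0, 0, 0], "gripper": -1}, {"linear": [9, -46, 0], "angular": [0, 0, 0], "gripper": -1}, {"linear": [9, -40, 0], "angular": [0, 0, 0], "gripper": -1}]'

```text
time_s: 4.6
tcp_pos: [0.4909, 0.1948, 0.3754]
eef_rot: [0.999, 0.035, 0.001, -0.0]
contact_force: [0.9, -0.5, -0.8]
finger_gap: 0.62
finger_force: 42.5
```

>>> servo_tool --motion '[{"linear": [9, -30, 0], "angular": [0, 0, 0], "gripper": -1}, {"linear": [0, -13, 0], "angular": [0, 0, 0], "gripper": -1}, {"linear": [0, 0, 0], "angular": [0, 0, 0], "gripper": -1}, {"linear": [0, 0, 0], "angular": [0, 0, 0], "gripper": -1}]'

```text
time_s: 5.0
tcp_pos: [0.4968, 0.2352, 0.3746]
eef_rot: [0.999, 0.035, -0.0, 0.0]
contact_force: [-0.2, 0.0, -0.9]
finger_gap: 0.627
finger_force: 42.5
```

```bash
python3 - <<'E'
from h import *
plan([.498,.236,.100],.07+np.pi/2)
im={c:imaging.get_image(c) for c in('top','side')}
for c in im: cv2.imwrite(f'pics/{c}2.png',im[c]); print(c,proj(c,[[.498,.236,.082],[.498,.236,.19]]).round(0).tolist())
for c in('top','side'):
    for t in('tongue','roll','cap','stand'):
        print(c,t,[(round(d['p'],2),[round(x,3) for x in d['point']]) for d in imaging.spot_point(c,t)][:3])
cv2.imwrite('pics/r3.png',np.hstack([cv2.resize(im['top'][160:320,140:340],(400,320)),cv2.resize(im['side'][50:210,200:400],(400,320))]))
E
```

```text
t 5.0 q6 1.92 yaw -1.501 tcp [0.4968 0.2352 0.3746] gap 0.627
rotvec [0.001 0.001 0.   ] lin now-axes mm [  1.4  -0.8 119.6] lin after-turn axes [  1.3  -0.8 119.6]
top [[234.0, 240.0], [226.0, 234.0]]
side [[294.0, 162.0], [292.0, 132.0]]
top tongue [(0.66, [0.498, 0.235, 0.077])]
top roll []
top cap [(0.62, [0.709, -0.258, 0.0]), (0.57, [0.431, -0.38, -0.003]), (0.51, [0.536, -0.188, 0.003])]
top stand [(0.57, [0.497, 0.232, 0.005]), (0.52, [0.488, -0.206, -0.002])]
side tongue [(0.62, [0.498, 0.234, 0.081])]
side roll [(0.75, [0.499, 0.236, 0.186])]
side cap [(0.74, [0.706, -0.253, 0.002]), (0.63, [0.538, -0.181, 0.005]), (0.58, [0.43, -0.376, -0.002])]
side stand [(0.92, [0.498, 0.238, 0.002]), (0.6, [0.538, -0.183, 0.01])]
```

View pics/r3.png

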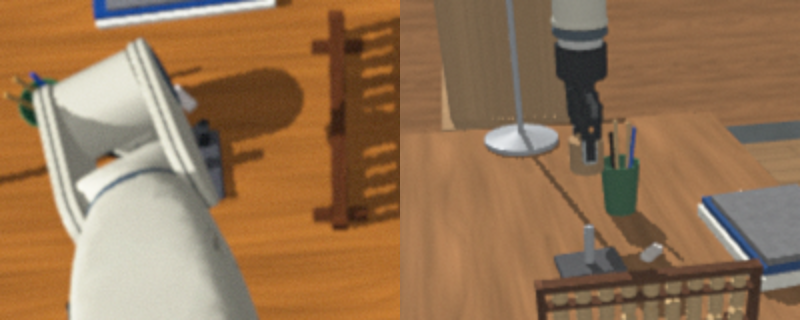

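>>> servo_tool --motion '[{"linear": [0, 0, 30], "angular": [0, 0, 0], "gripper": -1}, {"linear": [0, 0, 40], "angular": [0, 0, 0], "gripper": -1}, {"linear": [0, 0, 18], "angular": [0, 0, 0], "gripper": -1}, {"linear": [0, 0, 0], "angular": [0, 0, 0], "gripper": -1}, {"linear": [0, 0, 0], "angular": [0, 0, 0], "gripper": -1}]'

```text
time_s: 6.0
tcp_pos: [0.4976, 0.2361, 0.287]
eef_rot: [0.999, 0.035, -0.0, 0.0]
contact_force: [0.1, 0.2, -0.3]
finger_gap: 0.626
finger_force: 42.5
```

```bash
python3 - <<'E'
from h import *
im={c:imaging.get_image(c) for c in('top','side')}
for c in im: cv2.imwrite(f'pics/{c}3.png',im[c])
o=manip.get_obs(); print(o['tcp_pos'])
b=o['tcp_pos'][2]-.1913
print('roll bottom/top axis at tcp', proj('side',[[*o['tcp_pos'][:2],b],[*o['tcp_pos'][:2],b+.05]]).round(1).tolist(),'sp',proj('side',[[.498,.235,.082],[.498,.235,.016]]).round(1).tolist())
cv2.imwrite('pics/r4.png',np.hstack([cv2.resize(im['side'][120:200,260:330],(525,600),interpolation=cv2.INTER_CUBIC)]))
E
```

```text
[0.49797289 0.23622033 0.2880411 ]
roll bottom/top axis at tcp [[293.3, 158.3], [292.7, 144.2]] sp [[293.6, 162.5], [294.3, 179.8]]
```

View pics/r4.png

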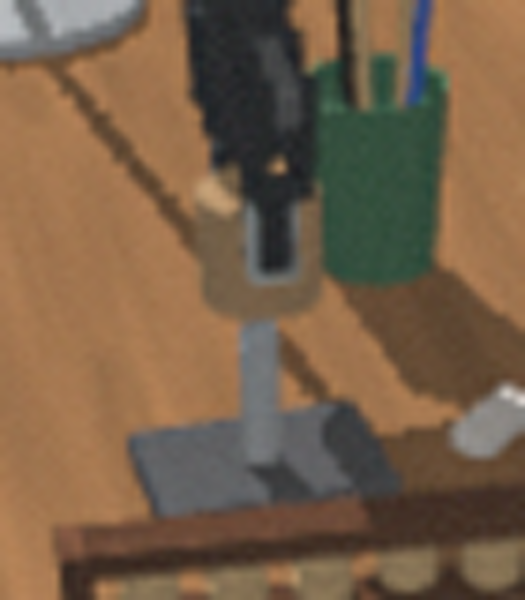

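>>> servo_tool --motion '[{"linear": [-1, 0.5, 5], "angular": [0, 0, 0], "gripper": -1}, {"linear": [0, 0, 10], "angular": [0, 0, 0], "gripper": -1}, {"linear": [0, 0, 12], "angular": [0, 0, 0], "gripper": -1}, {"linear": [0, 0, 12], "angular": [0, 0, 0], "gripper": -1}, {"linear": [0, 0, 0], "angular": [0, 0, 0], "gripper": -1}]'

```text
time_s: 6.6
tcp_pos: [0.4955, 0.235, 0.2455]
eef_rot: [0.999, 0.035, -0.002, 0.001]
contact_force: [-0.0, -0.6, -0.4]
finger_gap: 0.628
finger_force: 42.5
```

>>> servo_tool --motion '[{"linear": [0, 0, 12], "angular": [0, 0, 0], "gripper": -1}, {"linear": [0, 0, 12], "angular": [0, 0, 0], "gripper": -1}, {"linear": [0, 0, 8], "angular": [0, 0, 0], "gripper": -1}, {"linear": [0, 0, 3], "angular": [0, 0, 0], "gripper": -1}, {"linear": [0, 0, 0], "angular": [0, 0, 0], "gripper": -1}]'

```text
time_s: 7.1
tcp_pos: [0.4962, 0.2353, 0.2121]
eef_rot: [0.999, 0.035, -0.0, 0.0]
contact_force: [0.3, 1.2, -0.2]
finger_gap: 0.622
finger_force: 42.5
```

```bash
python3 - <<'E'
from h import *
plan([.498,.235,.0525],.07+np.pi/2)
o=manip.get_obs();print(o['contact_force'],o['ft_torque'])
E
```

```text
t 7.1 q6 1.92 yaw -1.501 tcp [0.4962 0.2353 0.2121] gap 0.622
rotvec [ 0.     0.001 -0.   ] lin now-axes mm [1.8 0.4 4.6] lin after-turn axes [1.7 0.5 4.6]
[ 0.34399492  1.21361895 -0.19797202] [ 0.00877591 -0.01181424  0.01015377]
```

>>> servo_tool --motion '[{"linear": [0, 0, 3], "angular": [0, 0, 0], "gripper": -1}, {"linear": [0, 0, 0], "angular": [0, 0, 0], "gripper": -1}, {"linear": [0, 0, 0], "angular": [0, 0, 0], "gripper": -1}]'

```text
time_s: 7.4
tcp_pos: [0.4965, 0.2354, 0.21]
eef_rot: [0.999, 0.035, 0.0, -0.0]
contact_force: [0.1, -0.2, -0.9]
finger_gap: 0.622
finger_force: 42.5
```

>>> servo_tool --motion '[{"linear": [0, 0, 1], "angular": [0, 0, 0], "gripper": -1}, {"linear": [0, 0, 0], "angular": [0, 0, 0], "gripper": -1}, {"linear": [0, 0, 0], "angular": [0, 0, 0], "gripper": -1}]'

```text
time_s: 7.7
tcp_pos: [0.4964, 0.2354, 0.2088]
eef_rot: [0.999, 0.035, 0.0, -0.0]
contact_force: [0.7, -0.8, -0.7]
finger_gap: 0.625
finger_force: 42.5
```

>>> servo_tool --motion '[{"linear": [0, 0, 1], "angular": [0, 0, 0], "gripper": -1}, {"linear": [0, 0, 0], "angular": [0, 0, 0], "gripper": -1}, {"linear": [0, 0, 0], "angular": [0, 0, 0], "gripper": 1}, {"linear": [0, 0, 0], "angular": [0, 0, 0], "gripper": 1}, {"linear": [0, 0, 0], "angular": [0, 0, 0], "gripper": 1}]'

```text
time_s: 8.2
tcp_pos: [0.4964, 0.2354, 0.2078]
eef_rot: [0.999, 0.035, 0.0, -0.0]
contact_force: [-0.1, -0.0, 0.3]
finger_gap: 0.999
finger_force: 0.0
```

>>> servo_tool --motion '[{"linear": [0, 0, 0], "angular": [0, 0, 0], "gripper": 1}, {"linear": [0, 0, 0], "angular": [0, 0, 0], "gripper": 1}, {"linear": [0, 0, -15], "angular": [0, 0, 0], "gripper": 1}, {"linear": [0, 0, -30], "angular": [0, 0, 0], "gripper": 1}, {"linear": [0, 0, -45], "angular": [0, 0, 0], "gripper": 1}]'

```text
time_s: 8.7
tcp_pos: [0.4955, 0.235, 0.2977]
eef_rot: [0.999, 0.035, -0.002, 0.001]
contact_force: [1.2, -0.5, 0.6]
finger_gap: 1.002
finger_force: 0.0
```

>>> servo_tool --motion '[{"linear": [0, 0, -45], "angular": [0, 0, 0], "gripper": 1}, {"linear": [0, 0, -35], "angular": [0, 0, 0], "gripper": 1}, {"linear": [0, 0, 0], "angular": [0, 0, 0], "gripper": 1}]'

```text
time_s: 9.0
tcp_pos: [0.4976, 0.236, 0.3841]
eef_rot: [0.999, 0.035, 0.005, -0.002]
contact_force: [-0.0, -0.4, 0.0]
finger_gap: 1.0
finger_force: 0.0
```

```bash
python3 - <<'E'
from h import *
im={c:imaging.get_image(c) for c in('top','side')}
for c in im: cv2.imwrite(f'pics/{c}4.png',im[c])
plan([.538,-.186,.22],.13+np.pi/2)
for c in('top','side'):
    for t in('tongue','roll','cap'):
        print(c,t,[(round(d['p'],2),[round(x,3) for x in d['point']]) for d in imaging.spot_point(c,t)][:3])
cv2.imwrite('pics/r5.png',np.hstack([cv2.resize(im['side'][130:200,260:330],(400,400),interpolation=cv2.INTER_CUBIC),rectify('top',im['top'],(.535,-.186),.054,.05,400)]))
E
```

```text
t 9.1 q6 1.92 yaw -1.501 tcp [0.4963 0.2353 0.3795] gap 0.999
rotvec [-0.001 -0.003 -0.06 ] lin now-axes mm [ 12.2 423.2   4.1] lin after-turn axes [-13.2 423.2   4.5]
top tongue [(0.51, [0.498, 0.235, 0.083])]
top roll [(0.59, [0.495, 0.235, 0.016])]
top cap [(0.61, [0.709, -0.259, 0.0]), (0.5, [0.533, -0.184, 0.005])]
side tongue [(0.76, [0.501, 0.233, 0.081])]
side roll [(0.67, [0.497, 0.234, 0.016])]
side cap [(0.7, [0.43, -0.376, 0.001]), (0.69, [0.539, -0.187, 0.007]), (0.56, [0.705, -0.257, -0.0])]
```

View pics/r5.png

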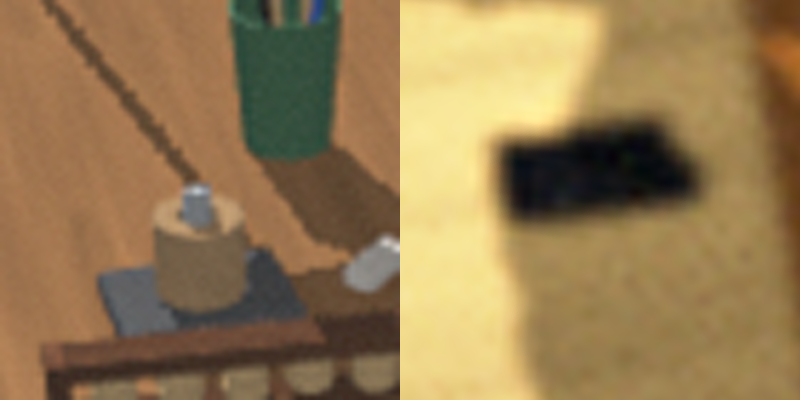

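>>> servo_tool --motion '[{"linear": [0, 0, 0], "angular": [0, 0, -0.07], "gripper": 0}, {"linear": [-2, 30, 0], "angular": [0, 0, 0], "gripper": 0}, {"linear": [-2, 42, 0], "angular": [0, 0, 0], "gripper": 0}, {"linear": [-2, 45, 0], "angular": [0, 0, 0], "gripper": 0}, {"linear": [-2, 45, 0], "angular": [0, 0, 0], "gripper": 0}]'

```text
time_s: 9.9
tcp_pos: [0.5108, 0.0725, 0.377]
eef_rot: [0.998, 0.07, -0.001, 0.0]
contact_force: [0.7, 0.1, 0.1]
finger_gap: 0.501
finger_force: 0.0
```

>>> servo_tool --motion '[{"linear": [-2, 45, 0], "angular": [0, 0, 0], "gripper": 0}, {"linear": [-2, 45, 0], "angular": [0, 0, 0], "gripper": 0}, {"linear": [-2, 45, 0], "angular": [0, 0, 0], "gripper": 0}, {"linear": [-2, 45, 0], "angular": [0, 0, 0], "gripper": 0}, {"linear": [-2, 45, 0], "angular": [0, 0, 0], "gripper": 0}]'

```text
time_s: 10.4
tcp_pos: [0.5323, -0.1522, 0.377]
eef_rot: [0.998, 0.07, -0.001, -0.0]
contact_force: [1.0, 1.1, 0.2]
finger_gap: 0.5
finger_force: 0.0
```

>>> servo_tool --motion '[{"linear": [-1, 34, 0], "angular": [0, 0, 0], "gripper": 0}, {"linear": [0, 0, 0], "angular": [0, 0, 0], "gripper": 0}, {"linear": [0, 0, 0], "angular": [0, 0, 0], "gripper": 0}, {"linear": [0, 0, 0], "angular": [0, 0, 0], "gripper": 0}]'

```text
time_s: 10.8
tcp_pos: [0.536, -0.1833, 0.3771]
eef_rot: [0.998, 0.07, -0.001, -0.0]
contact_force: [-0.1, 0.7, -0.1]
finger_gap: 0.502
finger_force: 0.0
```

```bash
python3 - <<'E'
from h import *
plan([.5365,-.1855,.041],.14+np.pi/2)
E
```

```text
t 10.8 q6 1.08 yaw -1.431 tcp [ 0.536  -0.1833  0.3771] gap 0.502
rotvec [-0.001  0.001  0.   ] lin now-axes mm [  0.5   2.4 181.1] lin after-turn axes [  0.2   2.2 181.1]
```

>>> servo_tool --motion '[{"linear": [0, 2, 45], "angular": [0, 0, 0], "gripper": 0}, {"linear": [0, 0, 45], "angular": [0, 0, 0], "gripper": 0}, {"linear": [0, 0, 40], "angular": [0, 0, 0], "gripper": 0}, {"linear": [0, 0, 30], "angular": [0, 0, 0], "gripper": 0}, {"linear": [0, 0, 20], "angular": [0, 0, 0], "gripper": 0}]'

```text
time_s: 11.3
tcp_pos: [0.5357, -0.1842, 0.1953]
eef_rot: [0.997, 0.071, -0.002, -0.001]
contact_force: [-0.5, -0.5, 0.7]
finger_gap: 0.499
finger_force: 0.0
```

>>> servo_tool --motion '[{"linear": [0, 0, 0], "angular": [0, 0, 0], "gripper": 0}, {"linear": [0, 0, 0], "angular": [0, 0, 0], "gripper": -1}, {"linear": [0, 0, 0], "angular": [0, 0, 0], "gripper": -1}, {"linear": [0, 0, 0], "angular": [0, 0, 0], "gripper": -1}, {"linear": [0, 0, 0], "angular": [0, 0, 0], "gripper": -1}]' --force 30

```text
time_s: 11.8
tcp_pos: [0.5371, -0.1862, 0.1992]
eef_rot: [0.998, 0.07, 0.001, 0.0]
contact_force: [-0.7, 2.1, 7.1]
finger_gap: 0.137
finger_force: 32.9
```

>>> servo_tool --motion '[{"linear": [0, 0, -15], "angular": [0, 0, 0], "gripper": -1}, {"linear": [0, 0, -35], "angular": [0, 0, 0], "gripper": -1}, {"linear": [0, 0, -45], "angular": [0, 0, 0], "gripper": -1}, {"linear": [0, 0, -45], "angular": [0, 0, 0], "gripper": -1}, {"linear": [0, 0, -45], "angular": [0, 0, 0], "gripper": -1}]'

```text
time_s: 12.3
tcp_pos: [0.5359, -0.1861, 0.3856]
eef_rot: [0.998, 0.07, 0.0, 0.0]
contact_force: [1.5, -0.9, -0.5]
finger_gap: 0.135
finger_force: 31.8
```

>>> servo_tool --motion '[{"linear": [0, 0, 0], "angular": [0, 0, 0], "gripper": -1}, {"linear": [0, 0, 0], "angular": [0, 0, 0], "gripper": -1}]'

```text
time_s: 12.5
tcp_pos: [0.5363, -0.1862, 0.3849]
eef_rot: [0.998, 0.07, 0.002, 0.001]
contact_force: [0.6, -0.1, -0.9]
finger_gap: 0.134
finger_force: 31.9
```

```bash
python3 - <<'E'
from h import *
plan([.4975,.215,.22],.07+np.pi/2)
im=imaging.get_image('side'); cv2.imwrite('pics/side5.png',im)
print([(d['p'],d['point']) for d in imaging.spot_point('side','cap')])
o=manip.get_obs(); print(proj('side',[o['tcp_pos']-[0,0,.19]]))
E
```

```text
t 12.5 q6 1.08 yaw -1.431 tcp [ 0.5363 -0.1862  0.3849] gap 0.134
rotvec [ 0.002 -0.003  0.07 ] lin now-axes mm [  17.4 -402.7    9.3] lin after-turn axes [ -10.7 -402.9    9.9]
[(0.95, [0.4278, -0.376, -0.0008]), (0.72, [0.5384, -0.183, 0.1914]), (0.71, [0.7053, -0.2561, 0.0001])]
[[343.20163279 202.41750124]]
```

>>> servo_tool --motion '[{"linear": [0, 0, 0], "angular": [0, 0, 0.07], "gripper": -1}, {"linear": [-1, -30, 0], "angular": [0, 0, 0], "gripper": -1}, {"linear": [-1, -43, 0], "angular": [0, 0, 0], "gripper": -1}, {"linear": [-1, -45, 0], "angular": [0, 0, 0], "gripper": -1}, {"linear": [-1, -45, 0], "angular": [0, 0, 0], "gripper": -1}]'

```text
time_s: 13.1
tcp_pos: [0.5202, -0.0225, 0.3809]
eef_rot: [0.999, 0.034, -0.002, -0.0]
contact_force: [0.3, 0.4, 0.2]
finger_gap: 0.132
finger_force: 31.8
```

>>> servo_tool --motion '[{"linear": [-1, -45, 0], "angular": [0, 0, 0], "gripper": -1}, {"linear": [-1, -45, 0], "angular": [0, 0, 0], "gripper": -1}, {"linear": [-1, -45, 0], "angular": [0, 0, 0], "gripper": -1}, {"linear": [-1, -45, 0], "angular": [0, 0, 0], "gripper": -1}, {"linear": [-1, -40, 0], "angular": [0, 0, 0], "gripper": -1}]'

```text
time_s: 13.6
tcp_pos: [0.4998, 0.1972, 0.381]
eef_rot: [0.999, 0.035, -0.002, 0.001]
contact_force: [0.1, -0.4, -0.2]
finger_gap: 0.133
finger_force: 31.8
```

>>> servo_tool --motion '[{"linear": [-1, -30, 0], "angular": [0, 0, 0], "gripper": -1}, {"linear": [0, -10, 0], "angular": [0, 0, 0], "gripper": -1}, {"linear": [0, 0, 0], "angular": [0, 0, 0], "gripper": -1}, {"linear": [0, 0, 0], "angular": [0, 0, 0], "gripper": -1}]'

```text
time_s: 14.0
tcp_pos: [0.4968, 0.2344, 0.3818]
eef_rot: [0.999, 0.035, -0.001, 0.001]
contact_force: [-1.0, -1.4, -0.6]
finger_gap: 0.134
finger_force: 31.8
```

>>> servo_tool --motion '[{"linear": [0, 0, 25], "angular": [0, 0, 0], "gripper": -1}, {"linear": [0, 0, 25], "angular": [0, 0, 0], "gripper": -1}, {"linear": [0, 0, 20], "angular": [0, 0, 0], "gripper": -1}, {"linear": [0, 0, 0], "angular": [0, 0, 0], "gripper": -1}, {"linear": [0, 0, 0], "angular": [0, 0, 0], "gripper": -1}]'

```text
time_s: 14.5
tcp_pos: [0.4973, 0.234, 0.3128]
eef_rot: [0.999, 0.034, -0.0, 0.0]
contact_force: [0.1, -0.7, 0.3]
finger_gap: 0.132
finger_force: 31.9
```

```bash
python3 - <<'E'
from h import *
plan([.4975,.235,.13],.07+np.pi/2)
im={c:imaging.get_image(c) for c in('top','side')}
for c in im: cv2.imwrite(f'pics/{c}6.png',im[c])
for c in('top','side'):
  for t in('cap','tongue'): print(c,t,[(round(d['p'],2),d['point'].round(4) if hasattr(d['point'],'round') else d['point']) for d in imaging.spot_point(c,t)])
cv2.imwrite('pics/r6.png',cv2.resize(im['side'][120:200,260:330],(525,600),interpolation=cv2.INTER_CUBIC))
E
```

```text
t 14.5 q6 1.92 yaw -1.503 tcp [0.4973 0.234  0.3128] gap 0.132
rotvec [ 0.     0.001 -0.002] lin now-axes mm [ 0.3 -0.9 27.8] lin after-turn axes [ 0.3 -0.9 27.8]
top cap [(0.63, [0.7094, -0.257, 0.0007]), (0.46, [0.6092, 0.2514, 0.0014]), (0.43, [0.4305, -0.378, -0.0028])]
top tongue [(0.53, [0.4981, 0.2354, 0.0791])]
side cap [(0.96, [0.7068, -0.2581, -0.0013]), (0.95, [0.426, -0.3748, 0.0016])]
side tongue [(0.86, [0.4965, 0.2337, 0.0834])]
```

View pics/r6.png

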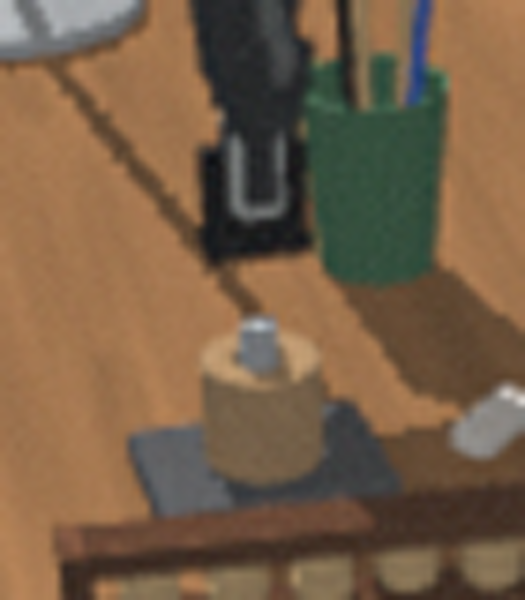

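```bash
python3 - <<'E'
from h import *
Q=R.from_euler('z',.068).as_matrix(); c=np.array([.4973,.234,.3128-.1945])
P=np.array([[-.023,-.011,0],[.023,-.011,0],[0,-.011,0]])@Q.T+c
f=lambda p:((proj('side',p)-[260,120]+.5)*7.5).round(1)
print('foot near edge L,R,mid',f(P)); print('tongue',f([[.4978,.235,.082],[.4973,.234,.082]]))
im=cv2.imread('pics/side6.png').max(2)
for r in range(146,156): print(r,im[r,284:306])
for r in range(162,170): print(r,im[r,288:300])
E
```

```text
foot near edge L,R,mid [[205.1 266.6]
 [309.7 252.2]
 [257.7 259.4]]
tongue [[255.1 322.3]
 [254.3 323.4]]
146 [166 163 126  44  27  31  68 118  82  45  43  45  57  86  51  29  51  76
  79  73  79  75]
147 [155 163 125  41  28  30  63 114 103  76  78  83  91  93  50  24  60  95
  75  76  79  79]
148 [118 151 136  47  30  30  47  85 109 103 111 110 103  72  33  26  59  95
  79  74  78  80]
149 [ 98 118 137  52  29  33  31  36  63  70  54  45  42  34  31  31  59  96
  79  75  75  79]
150 [102  96  71  33  28  33  23  28  33  34  29  30  28  31  30  34  50  83
  85  78  79  77]
151 [105  96  61  29  30  33  29  28  31  27  31  38  27  29  36  28  29  58
  85  77  77  81]
152 [123  99  73  30  32  32  36  39  33  28  27  31  29  33  31  31  31  62
  98  77  76  77]
153 [158 127  98  48  30  31  35  33  27  34  37  37  51  65  60  63  88 103
 102  77  75  79]
154 [166 161 124  74  35  43  60  68  81  85 100 104 116 126 121 128 148 159
 124  75  77  78]
155 [169 169 159 103  72  75 102 112 147 148 168 170 171 171 163 161 164 167
 155  75  74  78]
162 [167 168 170 167 129 128 138 131 139 161 162 158]
163 [166 168 168 173 163 165 195 172 147 164 164 159]
164 [168 172 177 171 120 121 127 122 129 174 179 171]
165 [181 185 192 175 125 118 122 116 127 174 193 190]
166 [189 189 184 163 130 115 118 118 112 139 185 194]
167 [194 184 172 123 115 120 119 121 108 123 169 190]
168 [191 188 182 142 125 116 119 114 105 119 157 193]
169 [178 186 196 189 173 137 114 113 109 114 139 184]
```

>>> servo_tool --motion '[{"linear": [1.5, -1, 6], "angular": [0, 0, 0], "gripper": -1}, {"linear": [0, 0, 8], "angular": [0, 0, 0], "gripper": -1}, {"linear": [0, 0, 7], "angular": [0, 0, 0], "gripper": -1}, {"linear": [0, 0, 4], "angular": [0, 0, 0], "gripper": -1}, {"linear": [0, 0, 0], "angular": [0, 0, 0], "gripper": -1}]'

```text
time_s: 15.3
tcp_pos: [0.4981, 0.2361, 0.2866]
eef_rot: [0.999, 0.035, -0.001, 0.0]
contact_force: [-0.4, -0.3, -0.2]
finger_gap: 0.135
finger_force: 31.9
```

>>> servo_tool --motion '[{"linear": [0, 0, 0], "angular": [0, 0, 0], "gripper": -1}, {"linear": [0, 0, 0], "angular": [0, 0, 0], "gripper": -1}, {"linear": [0, 0, 0], "angular": [0, 0, 0], "gripper": -1}]'

```text
time_s: 15.6
tcp_pos: [0.4986, 0.2363, 0.288]
eef_rot: [0.999, 0.035, 0.0, -0.0]
contact_force: [-0.0, 0.6, -0.0]
finger_gap: 0.135
finger_force: 31.9
```

```bash
python3 - <<'E'
from h import *
plan([.4978,.235,.133],.07+np.pi/2)
im=imaging.get_image('side'); cv2.imwrite('pics/side7.png',im)
for t in('cap','tongue','roll'): print(t,[(round(d['p'],2),np.round(d['point'],4)) for d in imaging.spot_point('side',t)])
c=manip.get_obs()['tcp_pos']-[0,0,.1945]; Q=R.from_euler('z',.068).as_matrix()
P=np.array([[-.023,-.011,0],[.023,-.011,0],[-.023,-.006,.05]])@Q.T+c
print(((proj('side',np.r_[P,[[.4978,.235,.082]]])-[270,135]+.5)*12).round(0))
cv2.imwrite('pics/r7.png',cv2.resize(im[135:180,270:320],(600,540),interpolation=cv2.INTER_CUBIC))
E
```

```text
t 15.6 q6 1.92 yaw -1.501 tcp [0.4986 0.2363 0.288 ] gap 0.135
rotvec [-0.    -0.001 -0.   ] lin now-axes mm [-0.8  1.2 -0. ] lin after-turn axes [-0.8  1.2 -0. ]
cap [(0.92, array([ 0.4278, -0.3755,  0.0024])), (0.66, array([ 0.7049, -0.2578,  0.0009])), (0.59, array([0.4999, 0.2374, 0.0937]))]
tongue [(0.57, array([0.4965, 0.2337, 0.0803]))]
roll [(0.51, array([0.4992, 0.2361, 0.0163]))]
[[215. 326.]
 [380. 302.]
 [202. 149.]
 [288. 336.]]
```

View pics/r7.png

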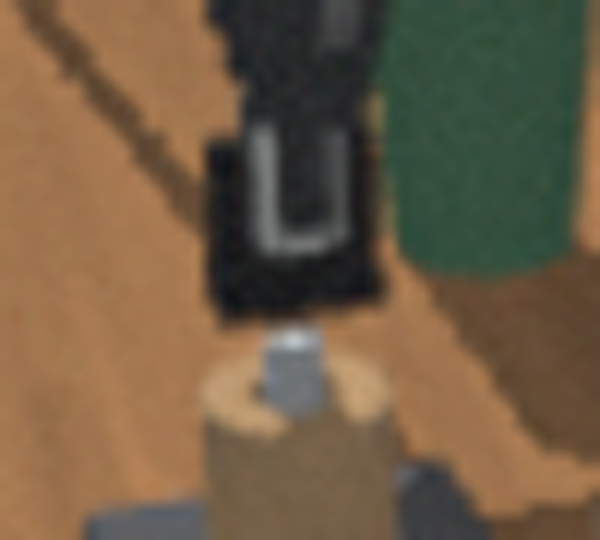

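```bash
python3 -c "
from rig import job; print(job.finish_job())"
```

```text
the job is handed in; nothing more can be done
None
```

The job is handed in, but its result wasn't reported back. In the last pictures the roll is let go and down on the base. The cap is held level about 11 mm above the tongue and parallel to the stand, an estimated 1–2 mm off centre. It never touched the stand, and I saw no sign of the abacus or the other things moving.

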